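# Arm the high-voltage test at the guarded switch

## Robot

A 6-joint arm with a two-finger parallel gripper is mounted at the origin on the work surface; the furniture and walls round the work are solid. World frame = base frame: x ahead of the robot, y to its left, z up, the work surface at z = 0. Lengths are in mm, angles in rad, forces in N, time in s.
With the tool pointing down it reaches from about 275 to 825 mm from the base axis. Payload 5.2 kg.
Tool frame: the origin (TCP) lies between the finger pads; the fingertips stand 25 mm ahead of it and the grasp point (between the pads) lies 6 mm ahead of it (env.tips_ahead is the distance from the TCP to the fingertips, in mm); x points along the fingers, z is the direction in which the jaws open and shut, and the axes are right-handed (so a half turn about x gives the same grasp; the last joint's range is limited). The gripper opens to 93 mm and grips with 3 to 60 N. Pads are 15 mm wide; open, the fingers measure 128 mm over their backs; the gripper's body (75 mm by 188 mm) begins 65 mm behind the grasp point.
Start: joints at [-1.431, 0.259, 1.535, -0, 1.348, -0.203], TCP at [184.89, -517.997, 243.653] pointing down, gripper open.
Joint ranges: [-3.14, 3.14], [-0.91, 2.08], [0.19, 2.58], [-1.22, 4.36], [0.22, 2.71], [-3.12, 3.12]. Speed limits (rad/s): [2.57, 2.57, 3.14, 3.14, 3.14, 3.14].

## Interface

Orientations are given as a unit quaternion [w, x, y, z].
In Python, from rig import env gives the robot as it stands.
- The arm moves only by the shell command python3 -m pendant 'ROWS' [FORCE]. ROWS is JSON, a list of rows, each an object of numbers: "jaw": the closure, from 0 (fully open) to 1 (shut); "tx", "ty", "tz": the shift along the tool's x, y, z in m; "rx", "ry", "rz": the turn, a rotation vector about the tool's x, y, z in units of 5 degrees (1.0 is 5 degrees). In form: [{"jaw": .., "tx": .., "ty": .., "tz": .., "rx": .., "ry": .., "rz": ..}, ...]. A call has exactly 8 rows; each row shifts and turns the commanded pose from where the row before left it, along the tool's axes as they then stand; what a row does not reach is not made up. A row lasts 1/10 s, in which the tool goes at most 50 mm and 8.59 degrees, less where a joint would pass 70% of its speed; a pose out of reach is approached as far as the arm can. A call is refused whole if a number of a shift passes 0.05 or a number of a turn 1, either way. A call with a gripper value outside its range is refused whole. The fingers move at their own pace and stop on an object; FORCE is the grip in N (left out, the last holds). Time passes only in rows, so rows that do not move let the fingers close, or fill a call up. It gives the time, the measured TCP pose, the force and the opening at its end, in the units of the state.
- env.sense(): the state, without advancing time (a new reading comes with each control period).
- env.capture(name): name is "side" or "top"; returns the picture (400x640x3 uint8, blue, green, red); there is no depth.
- env.get_calibration(name): a dict with "camera_matrix" (3x3 intrinsics, pixels), "R" (3x3) and "t" (3): a world point X has camera coordinates R X + t. Camera axes: x right, y down, z forward; pixel columns grow to the right and rows downward; lengths in mm; the calibration is good to about 2 mm. A picture is of the moment at which its call begins. get_calibration takes no time and is no camera call.
- env.finish_job(): hands the job in, once; it reports no verdict.
The state is a dict: "t": time; "joint_positions": joint angles; "qvel": joint speeds; "effort": joint torques, N m; "tcp_pos": TCP position; "orientation": TCP orientation; "wrist_force": force on the tool from outside, world axes, zero at the start; "ft_torque": the same for the moment, N m; "width": finger opening in mm.
Only numpy, scipy, OpenCV 4.12 (cv2) and the standard library are available. Lean on these libraries where they do the work, as an engineer would, in place of code of your own. Each camera call takes 0.05 s, during which the arm holds its last target. There are 200 camera calls.

## Task

Arm the high-voltage test: first turn the dial on the selector box clockwise to the position marked with three dots. Then, on the arming box, raise the hinged cover by its handle until it stays open, throw the toggle under it over to its left-hand side (marked with a bar), and close the cover fully again. Leave the tin, the reel and the tape roll near the boxes where they are.

Things in the scene. Friction and masses are not known exactly. Their poses are not given: they have to be found in the camera images.
- selector_box: Grey case with aluminium top, 130 (x) x 120 (y) x 40 mm high, fixed, turned up to 0.2 rad; beside the arming box, left or right of it. Origin: centre of its underside; x points to its back (away from the robot), y to its left. On top the dial (axis at x = -15 mm, y = 0) and beyond the pointer groups of one, two, three and four small black dots, clockwise from the left.
- dial_grip (a point): Point on the dial's vertical axis at the height to grip, 82 mm above the bench. Black bar knob: upright bar 18 mm thick, 71 mm long, half to each side, its top 16 mm above this point, on a round skirt of 61 mm diameter whose top is 26 mm below it. x axis along the bar to the pointed end (white line on top), z up; grip across y. Turns with the dial.
- dial (a joint): Turn of the dial in rad, growing clockwise seen from above. It snaps into four detents: 0 = one dot (pointer 0.75 rad to the left of the box's x axis), 0.5 = two dots, 1.0 = three dots, 1.5 = four dots. It starts at one or two dots. About 0.1 N m carries it over a click.
- arming_box: Grey case with aluminium top, 130 (x) x 120 (y) x 30 mm high, fixed, turned up to 0.2 rad. Origin: centre of its underside; x points to its back (away from the robot), y to its left. It carries the toggle and, over it, a hinged dark steel cover. Right of both boxes stands a fixed microscope (x 0 to 0.65 m, y -0.45 to -0.10 m; 0.33 m high at its head, 0.48 m beside the robot): pass over it.
- cover_handle (a point): Middle of the cover's handle bar: steel rod of 12 mm diameter along y, parallel to the hinge, 56 mm free between its two legs, 42 mm in front of the cover's front wall (36 mm free between), 72 mm above the bench when closed. Then it lies 140 mm in front of and 36 mm above cover_hinge; it swings with the cover, its axes turn too.
- cover_hinge (a point): Point midway along the cover's hinge line, which runs along the arming box's y axis 52 mm behind the box's centre, 36 mm above the bench. Fixed to the arming box.
- cover (a joint): Opening angle in rad: 0 closed, 1.6 fully open at its stop (front wall and handle upward, just past upright). Sheet-steel box open below, 98 mm long (x), 92 mm wide, top 54 mm above the hinge when closed; 140 to 240 g, hinge slightly damped. Past about 1.25 rad it stays open; below about 1.0 rad it sinks shut.
- toggle_tip (a point): Point 6 mm short of the end of the toggle, a steel bat lever of 10 to 14 mm diameter; it is 40 mm from the pivot. The pivot lies in the arming box at x = -15 mm, y = 0, z = 34 mm (4 mm above the box's top; 67 mm in front of cover_hinge). The lever swings in the box's y-z plane.
- toggle (a joint): Swing of the toggle in rad: 0 = off, leaning 0.4 rad from upright to the box's right (-y, ring mark); 0.8 = armed, leaning 0.4 rad to the left (+y, bar mark). A spring snaps it to one side or the other of the middle; about 4 N at the tip moves it.
- tip_tin: Bystander: flat round metal tin, 53 mm diameter, 20 mm high, in front of the boxes. Origin: centre of its underside.
- solder_reel: Bystander: reel with dark flanges, 60 mm diameter, 42 mm high, behind the boxes. Origin: centre of its underside.
- kapton_roll: Bystander: tan tape roll lying flat, 96 mm diameter, 25 mm high, behind the boxes. Origin: centre of its underside.

How it is judged:
By the outcome, as a careful person would: the job done as asked, in the order asked, and still so for the second after the job is handed in, with the robot touching nothing.
It also fails if it takes over 72 s, if anything falls off the work surface, if the arm or the gripper's body presses on something with over 40 N, if the wrist force passes 120 N, or if a joint passes its speed limit or range.

## Working session

There is one attempt and no reset: what is moved stays moved. The work goes in short steps, Python scripts to look and compute and a shell command to move; the robot and the scene stay as the last step left them, time stands still between calls to the robot, and variables do not carry over. Pictures are saved under pics/ and viewed, on a budget of 10 in all, crops included, one or two more only if the job needs it, and the job is handed in when it is done.

```bash
ls; mkdir -p pics
python3 - <<'E'
from rig import env
import cv2,numpy as np
for n in("top","side"):
    im=env.capture(n); cv2.imwrite(f"pics/{n}0.png",im)
    c=env.get_calibration(n); R=np.array(c["R"]);print(n,np.array(c["camera_matrix"]).round(1).tolist(),(-R.T@np.array(c["t"])).round(),R.round(3).tolist())
print(env.sense())
E
```

```text
pics
top [[473.9, 0.0, 323.0], [0.0, 473.9, 198.5], [0.0, 0.0, 1.0]] [439. 213. 921.] [[-0.005, -1.0, 0.028], [-0.994, 0.002, -0.106], [0.106, -0.029, -0.994]]
side [[510.1, 0.0, 321.5], [0.0, 510.1, 193.4], [0.0, 0.0, 1.0]] [295. 958. 838.] [[-0.952, -0.306, -0.018], [-0.201, 0.668, -0.716], [0.231, -0.678, -0.698]]
{'t': 0.1, 'joint_positions': array([-1.43079204e+00,  2.59242030e-01,  1.53594250e+00, -3.31040663e-06,
        1.34799506e+00, -2.02766792e-01]), 'qvel': array([ 0.00038275, -0.0011314 , -0.00074578, -0.00069893, -0.00121532,
        0.00259576]), 'effort': array([ 2.52453625e-03, -4.38206863e+01, -2.84643084e+01,  7.22295279e-02,
        3.61931173e-02, -4.85457144e-05]), 'tcp_pos': array([ 184.82999437, -517.54909872,  242.92842107]), 'orientation': array([ 0.57756363,  0.40780869,  0.57833347, -0.40699228]), 'wrist_force': array([ 0.22613497, -0.24097318,  0.04192605]), 'ft_torque': array([ 0.02145725, -0.0574398 ,  0.00160105]), 'width': 92.9729973950963}
```

View pics/top0.png

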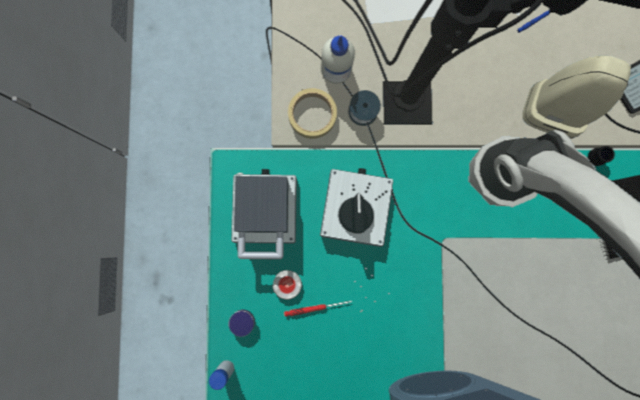

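View pics/side0.png

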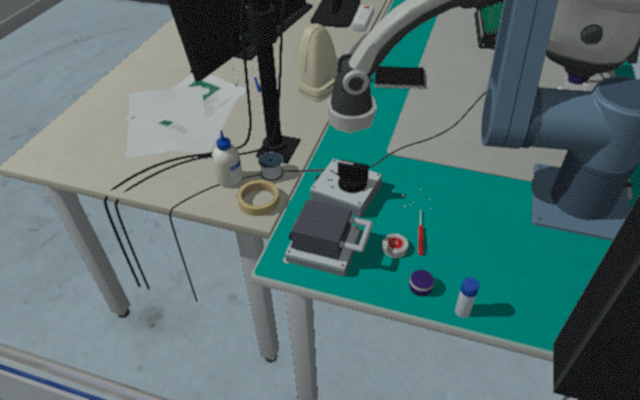

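The top view shows the arming box at about px (264,215) with its handle at (262,255), the selector box at (357,210) and the dial at (356,213). The tin is at (287,285). The roll and reel are behind the boxes. Next I'll zoom in and measure.

```bash
cat > h.py <<'E'
import numpy as np,cv2
from rig import env
from scipy.spatial.transform import Rotation as Ro
def cal(n):
    c=env.get_calibration(n); return [np.array(c[k]) for k in("camera_matrix","R","t")]
def ray(n,uv,z):
    K,R,t=cal(n); uv=np.atleast_2d(uv).astype(float)
    d=(np.linalg.inv(K)@np.c_[uv,np.ones(len(uv))].T).T@R; o=-R.T@t.ravel()
    return o+d*((z-o[2])/d[:,2])[:,None]
def proj(n,X):
    K,R,t=cal(n); p=(K@(R@np.atleast_2d(X).T+t.reshape(3,1))).T; return p[:,:2]/p[:,2:]
def st():
    s=env.sense(); w,x,y,z=s["orientation"]; M=Ro.from_quat([x,y,z,w]).as_matrix()
    return s,M
E
python3 - <<'E'
from h import *
im=cv2.imread("pics/top0.png")
hsv=cv2.cvtColor(im,cv2.COLOR_BGR2HSV)
m=((hsv[...,1]<40)&(hsv[...,2]>140)).astype(np.uint8)
m[:, :215]=0;m[:150]=0;m[270:]=0;m[:,400:]=0
m=cv2.morphologyEx(m,cv2.MORPH_CLOSE,np.ones((2,2)))
cs,_=cv2.findContours(m,cv2.RETR_EXTERNAL,cv2.CHAIN_APPROX_NONE)
for c in cs:
    if cv2.contourArea(c)<60: continue
    b=cv2.boxPoints(cv2.minAreaRect(c)); print("box px",b.round(1).tolist(),cv2.contourArea(c))
    z=40 if b[:,0].mean()>310 else 30
    P=ray("top",b,z)[:,:2]; print(P.round().tolist(),P.mean(0).round(1),[np.linalg.norm(P[i]-P[i-1]).round() for i in range(4)])
cr=cv2.resize(im[160:270,220:400],None,fx=4.4,fy=4.4,interpolation=cv2.INTER_CUBIC); cv2.imwrite("pics/crop1.png",cr)
E
```

```text
box px [[233.0, 258.0], [233.0, 212.0], [282.0, 212.0], [282.0, 258.0]] 367.0
[[424.0, 356.0], [509.0, 357.0], [509.0, 265.0], [423.0, 265.0]] [466.4 310.6] [np.float64(91.0), np.float64(86.0), np.float64(92.0), np.float64(86.0)]
box px [[233.3000030517578, 207.0], [235.0, 173.60000610351562], [296.1000061035156, 176.8000030517578], [294.29998779296875, 210.1999969482422]] 118.5
[[519.0, 357.0], [582.0, 354.0], [576.0, 239.0], [513.0, 242.0]] [547.4 297.9] [np.float64(115.0), np.float64(63.0), np.float64(116.0), np.float64(64.0)]
box px [[321.3999938964844, 235.6999969482422], [332.20001220703125, 169.8000030517578], [394.20001220703125, 179.89999389648438], [383.3999938964844, 245.89999389648438]] 2762.0
[[464.0, 191.0], [588.0, 171.0], [568.0, 54.0], [445.0, 76.0]] [516.3 123. ] [np.float64(117.0), np.float64(126.0), np.float64(119.0), np.float64(126.0)]
```

View pics/crop1.png

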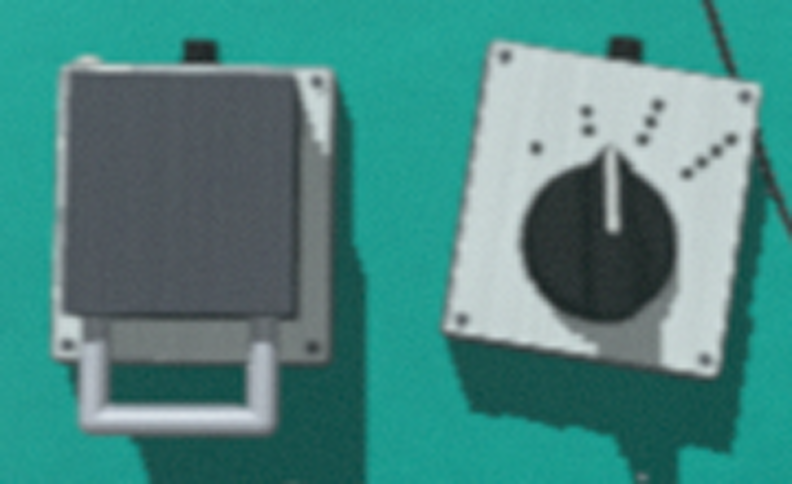

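```bash
python3 - <<'E'
from h import *
f=lambda u,v:np.array([u,v])/4.4+[220,160]-0.5+.5/4.4
P=ray("top",[f(333,70),f(328,362),f(53,358),f(62,66)],30)[:,:2]
print("arm corners",P.round().tolist(),P.mean(0).round(1))
c=P.mean(0); d=(P[0]-P[1]+P[3]-P[2])/2; e=(P[3]-P[0]+P[2]-P[1])/2;print(np.linalg.norm(d),np.linalg.norm(e),np.arctan2(d[1],d[0]),np.arctan2(-e[0],e[1]))
print("handle",ray("top",[f(80,419),f(276,419),f(178,419)],72).round(1).tolist())
print("knob line tip,end z98",ray("top",[f(610,150),f(613,232)],98).round(1).tolist())
print("skirt c z56",ray("top",[f(599,245)],56).round(1).tolist())
s,M=st();print(M.round(3).tolist())
E
python3 -m pendant '[{"tx":-0.05},{"tx":-0.05},{"tx":-0.05},{"tx":-0.05},{"tx":-0.05},{"tx":-0.05},{"tx":-0.04},{}]'
```

```text
arm corners [[579.0, 240.0], [453.0, 242.0], [455.0, 359.0], [580.0, 357.0]] [516.8 299.4]
125.30504249090959 116.39255517829369 -0.01570263177253101 -0.017458678709964905
handle [[430.0, 340.5, 72.0], [429.6, 261.8, 72.0], [429.8, 301.2, 72.0]]
knob line tip,end z98 [[535.6, 127.9, 98.0], [502.8, 127.1, 98.0]]
skirt c z56 [[500.7, 128.6, 56.0]]
[[-0.0, 0.942, 0.336], [0.002, 0.336, -0.942], [-1.0, 0.0, -0.002]]invalid input at $[0]: expected keys jaw, tx, ty, tz, rx, ry, rz
```

```bash
python3 -m pendant '[{"jaw":0,"tx":-0.05,"ty":0,"tz":0,"rx":0.5,"ry":0,"rz":0},{"jaw":0,"tx":-0.05,"ty":0,"tz":0,"rx":0.5,"ry":0,"rz":0},{"jaw":0,"tx":-0.05,"ty":0,"tz":0,"rx":0.5,"ry":0,"rz":0},{"jaw":0,"tx":-0.05,"ty":0,"tz":0,"rx":0.5,"ry":0,"rz":0},{"jaw":0,"tx":-0.05,"ty":0,"tz":0,"rx":0.5,"ry":0,"rz":0},{"jaw":0,"tx":-0.05,"ty":0,"tz":0,"rx":0.6,"ry":0,"rz":0},{"jaw":0,"tx":-0.04,"ty":0,"tz":0,"rx":0,"ry":0,"rz":0},{"jaw":0,"tx":0,"ty":0,"tz":0,"rx":0,"ry":0,"rz":0}]'
python3 - <<'E'
from h import *
s,M=st();print(M.round(3).tolist(),s["joint_positions"].round(3))
cv2.imwrite("pics/side1.png",env.capture("side"))
E
```

```text
t: 0.9
tcp_pos: [184.9, -518.1, 589.7]
orientation: [0.521, 0.479, 0.515, -0.484]
wrist_force: [-0.0, -0.1, 0.4]
width: 93.0
[[0.002, 0.997, 0.072], [-0.011, 0.072, -0.997], [-1.0, 0.001, 0.011]] [-1.431  0.291  0.662  0.     2.178  0.068]
```

View pics/side1.png

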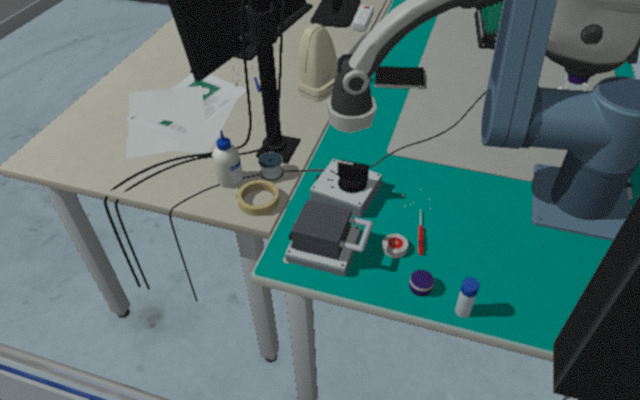

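The gripper is clear above everything, at z = 590. Next I sweep across over the microscope.

```bash
python3 -m pendant '[{"jaw":0,"tx":0,"ty":0.0225,"tz":-0.039,"rx":0,"ry":0,"rz":0},{"jaw":0,"tx":0,"ty":0.0225,"tz":-0.039,"rx":0,"ry":0,"rz":0},{"jaw":0,"tx":0,"ty":0.0225,"tz":-0.039,"rx":0,"ry":0,"rz":0},{"jaw":0,"tx":0,"ty":0.0225,"tz":-0.039,"rx":0,"ry":0,"rz":0},{"jaw":0,"tx":0,"ty":0.0225,"tz":-0.039,"rx":0,"ry":0,"rz":0},{"jaw":0,"tx":0,"ty":0.0225,"tz":-0.039,"rx":0,"ry":0,"rz":0},{"jaw":0,"tx":0,"ty":0.0225,"tz":-0.039,"rx":0,"ry":0,"rz":0},{"jaw":0,"tx":0,"ty":0.0225,"tz":-0.039,"rx":0,"ry":0,"rz":0}]'
python3 -m pendant '[{"jaw":0,"tx":0,"ty":0.0225,"tz":-0.039,"rx":0,"ry":0,"rz":0},{"jaw":0,"tx":0,"ty":0.0225,"tz":-0.039,"rx":0,"ry":0,"rz":0},{"jaw":0,"tx":0,"ty":0.0225,"tz":-0.039,"rx":0,"ry":0,"rz":0},{"jaw":0,"tx":0,"ty":0.0225,"tz":-0.039,"rx":0,"ry":0,"rz":0},{"jaw":0,"tx":0,"ty":0.0225,"tz":-0.039,"rx":0,"ry":0,"rz":0},{"jaw":0,"tx":0,"ty":0.0225,"tz":-0.039,"rx":0,"ry":0,"rz":0},{"jaw":0,"tx":0,"ty":0.0225,"tz":-0.039,"rx":0,"ry":0,"rz":0},{"jaw":0,"tx":0,"ty":0.0225,"tz":-0.039,"rx":0,"ry":0,"rz":0}]'
cat >> h.py <<'E'
def to(x,y,z,d=None):
    "tool-frame shift (m) to TCP target, and rx,ry,rz (5deg units) so tool points down with jaw axis tz at world yaw d"
    s,M=st(); print("t",round(s["t"],2),"tcp",s["tcp_pos"].round(1),"F",s["wrist_force"].round(1),"w",round(s["width"],1),"j",s["joint_positions"].round(2))
    print("shift m",(M.T@(np.array([x,y,z])-s["tcp_pos"])/1000).round(4))
    if d is not None:
        X=np.array([0,0,-1.]);Z=np.array([np.cos(d),np.sin(d),0]);T=np.c_[X,np.cross(Z,X),Z]
        print("turn units",np.degrees(Ro.from_matrix(M.T@T).as_rotvec()).round(2)/5)
E
python3 -c "
from h import *
to(501,127,88,-1.571+.075)"
```

```text
t: 1.75
tcp_pos: [342.1, -191.9, 581.8]
orientation: [0.516, 0.482, 0.519, -0.482]
wrist_force: [1.1, -0.5, 1.0]
width: 92.9
t: 2.55
tcp_pos: [499.2, 132.4, 581.7]
orientation: [0.517, 0.481, 0.519, -0.482]
wrist_force: [0.8, -0.7, 0.9]
width: 92.9
t 2.55 tcp [499.2 132.4 581.7] F [ 0.8 -0.7  0.9] w 92.9 j [ 0.04  0.22  0.78 -0.    2.15  1.54]
shift m [0.4936 0.0032 0.0055]
turn units [-0.026  0.     0.04 ]
```

```bash
python3 -m pendant '[{"jaw":0,"tx":0.05,"ty":0,"tz":0.0055,"rx":0,"ry":0,"rz":0},{"jaw":0,"tx":0.05,"ty":0.003,"tz":0,"rx":0,"ry":0,"rz":0},{"jaw":0,"tx":0.05,"ty":0,"tz":0,"rx":0,"ry":0,"rz":0},{"jaw":0,"tx":0.05,"ty":0,"tz":0,"rx":0,"ry":0,"rz":0},{"jaw":0,"tx":0.05,"ty":0,"tz":0,"rx":0,"ry":0,"rz":0},{"jaw":0,"tx":0.05,"ty":0,"tz":0,"rx":0,"ry":0,"rz":0},{"jaw":0,"tx":0.05,"ty":0,"tz":0,"rx":0,"ry":0,"rz":0},{"jaw":0,"tx":0.05,"ty":0,"tz":0,"rx":0,"ry":0,"rz":0}]'
python3 -c "
from h import *
to(501,127,88,-1.571+.075)"
```

```text
t: 3.35
tcp_pos: [499.9, 125.1, 180.4]
orientation: [0.517, 0.481, 0.519, -0.482]
wrist_force: [1.0, 0.3, -0.3]
width: 93.3
t 3.35 tcp [499.9 125.1 180.4] F [ 1.   0.3 -0.3] w 93.3 j [0.03 0.25 1.71 0.   1.19 1.53]
shift m [ 0.0924  0.0016 -0.0018]
turn units [-0.028 -0.002  0.036]
```

```bash
python3 -m pendant '[{"jaw":0,"tx":0.03,"ty":0.0016,"tz":-0.0018,"rx":0,"ry":0,"rz":0},{"jaw":0,"tx":0.03,"ty":0,"tz":0,"rx":0,"ry":0,"rz":0},{"jaw":0,"tx":0.031,"ty":0,"tz":0,"rx":0,"ry":0,"rz":0},{"jaw":0,"tx":0,"ty":0,"tz":0,"rx":0,"ry":0,"rz":0},{"jaw":1,"tx":0,"ty":0,"tz":0,"rx":0,"ry":0,"rz":0},{"jaw":1,"tx":0,"ty":0,"tz":0,"rx":0,"ry":0,"rz":0},{"jaw":1,"tx":0,"ty":0,"tz":0,"rx":0,"ry":0,"rz":0},{"jaw":1,"tx":0,"ty":0,"tz":0,"rx":0,"ry":0,"rz":0}]' 15
python3 -m pendant '[{"jaw":1,"tx":0,"ty":0,"tz":0,"rx":0,"ry":0,"rz":0},{"jaw":1,"tx":0,"ty":0,"tz":0,"rx":0,"ry":0,"rz":0},{"jaw":1,"tx":0,"ty":0,"tz":0,"rx":0,"ry":0,"rz":0},{"jaw":1,"tx":0,"ty":0,"tz":0,"rx":0,"ry":0,"rz":0},{"jaw":1,"tx":0,"ty":0,"tz":0,"rx":0,"ry":0,"rz":0},{"jaw":1,"tx":0,"ty":0,"tz":0,"rx":0,"ry":0,"rz":0},{"jaw":1,"tx":0,"ty":0,"tz":0,"rx":0,"ry":0,"rz":0},{"jaw":1,"tx":0,"ty":0,"tz":0,"rx":0,"ry":0,"rz":0}]' 15
python3 -c "
from h import *
to(501,127,88,-1.98);print(env.sense()['ft_torque'])"
```

```text
t: 4.15
tcp_pos: [504.5, 127.1, 94.4]
orientation: [0.518, 0.482, 0.517, -0.481]
wrist_force: [-0.1, -0.4, 0.0]
width: 65.6
t: 4.95
tcp_pos: [503.6, 127.2, 93.0]
orientation: [0.518, 0.482, 0.518, -0.482]
wrist_force: [0.1, 1.3, 0.6]
width: 18.4
t 4.95 tcp [503.6 127.2  93. ] F [0.1 1.3 0.6] w 18.4 j [0.03 0.36 1.8  0.   0.98 1.53]
shift m [ 0.005  -0.0026  0.    ]
turn units [ 5.516e+00 -2.000e-03  4.000e-03]
[0.20816175 0.05257809 0.00887531]
```

```bash
python3 -m pendant '[{"jaw":1,"tx":0,"ty":0,"tz":0,"rx":0.8,"ry":0,"rz":0},{"jaw":1,"tx":0,"ty":0,"tz":0,"rx":0.8,"ry":0,"rz":0},{"jaw":1,"tx":0,"ty":0,"tz":0,"rx":0.8,"ry":0,"rz":0},{"jaw":1,"tx":0,"ty":0,"tz":0,"rx":0.8,"ry":0,"rz":0},{"jaw":1,"tx":0,"ty":0,"tz":0,"rx":0.8,"ry":0,"rz":0},{"jaw":1,"tx":0,"ty":0,"tz":0,"rx":0.8,"ry":0,"rz":0},{"jaw":1,"tx":0,"ty":0,"tz":0,"rx":0.8,"ry":0,"rz":0},{"jaw":1,"tx":0,"ty":0,"tz":0,"rx":0,"ry":0,"rz":0}]' 20
python3 -c "
from h import *
to(501,127,88,-1.98);print(env.sense()['ft_torque'])"
python3 -m pendant '[{"jaw":1,"tx":0,"ty":0,"tz":0,"rx":0,"ry":0,"rz":0},{"jaw":1,"tx":0,"ty":0,"tz":0,"rx":0,"ry":0,"rz":0},{"jaw":0,"tx":0,"ty":0,"tz":0,"rx":0,"ry":0,"rz":0},{"jaw":0,"tx":0,"ty":0,"tz":0,"rx":0,"ry":0,"rz":0},{"jaw":0,"tx":0,"ty":0,"tz":0,"rx":0,"ry":0,"rz":0},{"jaw":0,"tx":0,"ty":0,"tz":0,"rx":0,"ry":0,"rz":0},{"jaw":0,"tx":0,"ty":0,"tz":0,"rx":0,"ry":0,"rz":0},{"jaw":0,"tx":0,"ty":0,"tz":0,"rx":0,"ry":0,"rz":0}]'
python3 -c "
from h import *
to(429,301,200,0)"
```

```text
t: 5.75
tcp_pos: [503.6, 127.1, 93.0]
orientation: [-0.386, -0.593, -0.386, 0.593]
wrist_force: [0.2, 0.8, -0.0]
width: 18.0
t 5.75 tcp [503.6 127.1  93. ] F [ 0.2  0.8 -0. ] w 18.0 j [0.03 0.36 1.8  0.   0.98 2.02]
shift m [ 0.005  -0.0023  0.0011]
turn units [-0.09   0.002  0.004]
[ 0.22666837  0.13601582 -0.05086119]
t: 6.55
tcp_pos: [503.8, 127.0, 93.0]
orientation: [0.386, 0.593, 0.386, -0.593]
wrist_force: [-0.1, -0.7, 0.6]
width: 61.5
t 6.55 tcp [503.8 127.   93. ] F [-0.1 -0.7  0.6] w 61.5 j [ 0.03  0.36  1.8  -0.    0.98  2.02]
shift m [-0.107  -0.1387 -0.1289]
turn units [-22.772   0.     -0.   ]
```

```bash
python3 -m pendant '[{"jaw":0,"tx":-0.05,"ty":0,"tz":0,"rx":0,"ry":0,"rz":0},{"jaw":0,"tx":-0.05,"ty":0,"tz":0,"rx":0,"ry":0,"rz":0},{"jaw":0,"tx":-0.05,"ty":0,"tz":0,"rx":0,"ry":0,"rz":0},{"jaw":0,"tx":0,"ty":-0.035,"tz":-0.032,"rx":0,"ry":0,"rz":0},{"jaw":0,"tx":0,"ty":-0.035,"tz":-0.032,"rx":0,"ry":0,"rz":0},{"jaw":0,"tx":0,"ty":-0.035,"tz":-0.032,"rx":0,"ry":0,"rz":0},{"jaw":0,"tx":0,"ty":-0.035,"tz":-0.032,"rx":0,"ry":0,"rz":0},{"jaw":0,"tx":0,"ty":0,"tz":0,"rx":-1,"ry":0,"rz":0}]'
python3 -m pendant '[{"jaw":0,"tx":0,"ty":0,"tz":0,"rx":-1,"ry":0,"rz":0},{"jaw":0,"tx":0,"ty":0,"tz":0,"rx":-1,"ry":0,"rz":0},{"jaw":0,"tx":0,"ty":0,"tz":0,"rx":-1,"ry":0,"rz":0},{"jaw":0,"tx":0,"ty":0,"tz":0,"rx":-1,"ry":0,"rz":0},{"jaw":0,"tx":0,"ty":0,"tz":0,"rx":-1,"ry":0,"rz":0},{"jaw":0,"tx":0,"ty":0,"tz":0,"rx":-1,"ry":0,"rz":0},{"jaw":0,"tx":0,"ty":0,"tz":0,"rx":-1,"ry":0,"rz":0},{"jaw":0,"tx":0,"ty":0,"tz":0,"rx":-1,"ry":0,"rz":0}]'
python3 -m pendant '[{"jaw":0.5,"tx":0,"ty":0,"tz":0,"rx":-1,"ry":0,"rz":0},{"jaw":0.5,"tx":0,"ty":0,"tz":0,"rx":-1,"ry":0,"rz":0},{"jaw":0.5,"tx":0,"ty":0,"tz":0,"rx":-1,"ry":0,"rz":0},{"jaw":0.5,"tx":0,"ty":0,"tz":0,"rx":-1,"ry":0,"rz":0},{"jaw":0.5,"tx":0,"ty":0,"tz":0,"rx":-1,"ry":0,"rz":0},{"jaw":0.5,"tx":0,"ty":0,"tz":0,"rx":-1,"ry":0,"rz":0},{"jaw":0.5,"tx":0,"ty":0,"tz":0,"rx":-1,"ry":0,"rz":0},{"jaw":0.5,"tx":0,"ty":0,"tz":0,"rx":-1,"ry":0,"rz":0}]'
python3 - <<'E'
from h import *
a=env.capture("top")[140:290,210:410];b=env.capture("side")[120:290,230:450]
o=np.zeros((510,1260,3),np.uint8);o[:450,:600]=cv2.resize(a,(600,450),interpolation=2);o[:,600:]=cv2.resize(b,(660,510),interpolation=2)
cv2.imwrite("pics/c2.png",cv2.resize(o,(800,324),interpolation=cv2.INTER_AREA))
to(429,301,150,-0.016)
E
```

```text
t: 7.35
tcp_pos: [424.5, 305.3, 243.2]
orientation: [0.412, 0.574, 0.414, -0.574]
wrist_force: [0.6, -0.4, -0.1]
width: 92.8
t: 8.15
tcp_pos: [427.4, 300.7, 243.0]
orientation: [0.584, 0.399, 0.584, -0.399]
wrist_force: [-0.1, 0.7, 0.3]
width: 92.9
t: 8.95
tcp_pos: [427.4, 300.7, 243.0]
orientation: [0.685, 0.175, 0.685, -0.175]
wrist_force: [-0.4, -0.0, -0.2]
width: 46.5
t 9.05 tcp [427.4 300.7 243. ] F [ 0.7  0.2 -0.6] w 46.1 j [ 0.4   0.21  1.6  -0.    1.33  0.9 ]
shift m [0.093  0.0011 0.0013]
turn units [-5.578e+00 -2.000e-03  2.000e-03]
```

View pics/c2.png

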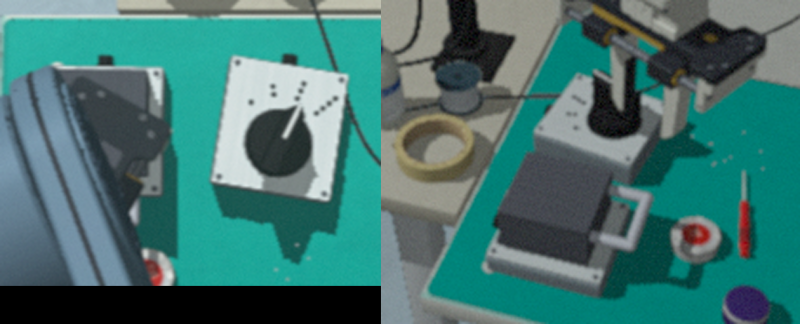

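```bash
python3 -m pendant '[{"jaw":0.655,"tx":0,"ty":0,"tz":0,"rx":-1,"ry":0,"rz":0},{"jaw":0.655,"tx":0,"ty":0,"tz":0,"rx":-1,"ry":0,"rz":0},{"jaw":0.655,"tx":0,"ty":0,"tz":0,"rx":-1,"ry":0,"rz":0},{"jaw":0.655,"tx":0,"ty":0,"tz":0,"rx":-1,"ry":0,"rz":0},{"jaw":0.655,"tx":0,"ty":0,"tz":0,"rx":-1,"ry":0,"rz":0},{"jaw":0.655,"tx":0.03,"ty":0,"tz":0,"rx":-0.6,"ry":0,"rz":0},{"jaw":0.655,"tx":0.03,"ty":0,"tz":0,"rx":0,"ry":0,"rz":0},{"jaw":0.655,"tx":0.03,"ty":0,"tz":0,"rx":0,"ry":0,"rz":0}]'
python3 -m pendant '[{"jaw":0.655,"tx":0,"ty":0,"tz":0,"rx":0,"ry":0,"rz":0},{"jaw":0.655,"tx":0,"ty":0,"tz":0,"rx":0,"ry":0,"rz":0},{"jaw":0.655,"tx":0,"ty":0,"tz":0,"rx":0,"ry":0,"rz":0},{"jaw":0.655,"tx":0,"ty":0,"tz":0,"rx":0,"ry":0,"rz":0},{"jaw":0.655,"tx":0,"ty":0,"tz":0,"rx":0,"ry":0,"rz":0},{"jaw":0.655,"tx":0,"ty":0,"tz":0,"rx":0,"ry":0,"rz":0},{"jaw":0.655,"tx":0,"ty":0,"tz":0,"rx":0,"ry":0,"rz":0},{"jaw":0.655,"tx":0,"ty":0,"tz":0,"rx":0,"ry":0,"rz":0}]'
python3 - <<'E'
from h import *
to(429,301,78,-0.016)
cv2.imwrite("pics/c3.png",cv2.resize(env.capture("side")[150:290,270:450],None,fx=4,fy=4,interpolation=2))
E
```

```text
t: 9.85
tcp_pos: [427.6, 300.8, 152.4]
orientation: [0.707, 0.006, 0.707, -0.006]
wrist_force: [-0.4, -0.8, -0.3]
width: 31.6
t: 10.65
tcp_pos: [427.5, 300.8, 153.2]
orientation: [0.707, 0.005, 0.707, -0.005]
wrist_force: [-0.6, -0.4, -0.4]
width: 32.0
t 10.65 tcp [427.5 300.8 153.2] F [-0.6 -0.4 -0.4] w 32.0 j [ 0.4   0.29  1.73 -0.    1.12  0.41]
shift m [0.0752 0.0003 0.0015]
turn units [ 0.012  0.002 -0.   ]
```

View pics/c3.png

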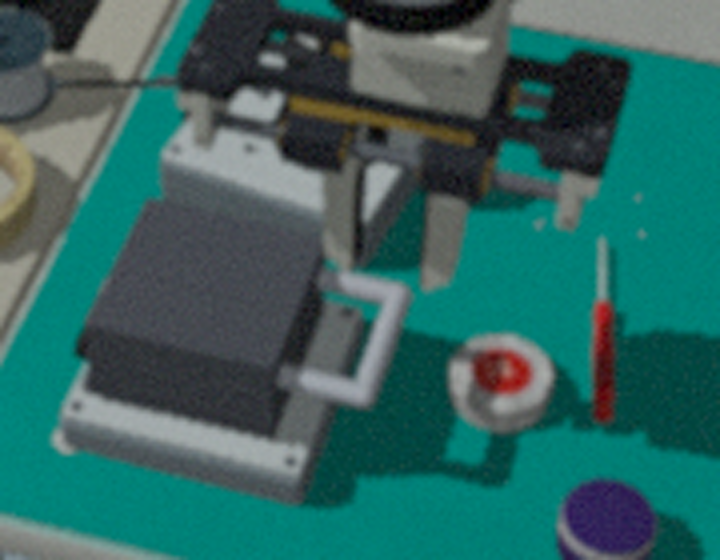

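Run:
```python
from h import *
for x in (340,345,510,516,522): 
  for z in(190,205,220): print(x,z,((proj("side",[[x,301,z]])-[270,150])*4).round())
print("finger tip",((proj("side",[[427+25,301,128],[427-25,301,128]])-[270,150])*4).round())
```

```text
340 190 [[585. 211.]]
340 205 [[589. 187.]]
340 220 [[593. 163.]]
345 190 [[574. 209.]]
345 205 [[578. 185.]]
345 220 [[582. 161.]]
510 190 [[221. 136.]]
510 205 [[221. 112.]]
510 220 [[220.  88.]]
516 190 [[209. 134.]]
516 205 [[208. 110.]]
516 220 [[208.  85.]]
522 190 [[197. 131.]]
522 205 [[196. 107.]]
522 220 [[195.  83.]]
finger tip [[338. 254.]
 [440. 277.]]
```

```bash
python3 -m pendant '[{"jaw":0.655,"tx":0.025,"ty":0,"tz":0.0015,"rx":0,"ry":0,"rz":0},{"jaw":0.655,"tx":0.025,"ty":0,"tz":0,"rx":0,"ry":0,"rz":0},{"jaw":0.655,"tx":0.026,"ty":0,"tz":0,"rx":0,"ry":0,"rz":0},{"jaw":0.655,"tx":0,"ty":0,"tz":0,"rx":0,"ry":0,"rz":0},{"jaw":1,"tx":0,"ty":0,"tz":0,"rx":0,"ry":0,"rz":0},{"jaw":1,"tx":0,"ty":0,"tz":0,"rx":0,"ry":0,"rz":0},{"jaw":1,"tx":0,"ty":0,"tz":0,"rx":0,"ry":0,"rz":0},{"jaw":1,"tx":0,"ty":0,"tz":0,"rx":0,"ry":0,"rz":0}]' 10
python3 - <<'E'
from h import *
to(429,301,78,-0.016)
for th in np.arange(0,1.51,.1): print(round(th,2),(569-144.6*np.cos(.252+th)).round(1),(36+6+144.6*np.sin(.252+th)).round(1))
E
```

```text
t: 11.5
tcp_pos: [429.3, 301.1, 78.3]
orientation: [0.708, 0.006, 0.707, -0.005]
wrist_force: [-3.4, 0.5, 5.2]
width: 11.4
t 11.5 tcp [429.3 301.1  78.3] F [-3.4  0.5  5.2] w 11.4 j [0.4  0.38 1.81 0.   0.95 0.41]
shift m [ 0.0003 -0.0001 -0.0003]
turn units [ 0.01   0.016 -0.012]
0.0 429.0 78.1
0.1 433.3 91.9
0.2 438.9 105.2
0.3 445.9 117.8
0.4 454.1 129.7
0.5 463.4 140.8
0.6 473.8 150.8
0.7 485.1 159.8
0.8 497.3 167.6
0.9 510.2 174.1
1.0 523.7 179.3
1.1 537.6 183.2
1.2 551.9 185.6
1.3 566.3 186.6
1.4 580.7 186.1
1.5 595.1 184.2
```

```bash
python3 -m pendant '[{"jaw":1,"tx":-0.0138,"ty":0,"tz":0.0043,"rx":0,"ry":0,"rz":0},{"jaw":1,"tx":-0.0133,"ty":0,"tz":0.0056,"rx":0,"ry":0,"rz":0},{"jaw":1,"tx":-0.0126,"ty":0,"tz":0.007,"rx":0,"ry":0,"rz":0},{"jaw":1,"tx":-0.0119,"ty":0,"tz":0.0082,"rx":0,"ry":0,"rz":0},{"jaw":1,"tx":0,"ty":0,"tz":0,"rx":0,"ry":0,"rz":0},{"jaw":1,"tx":0,"ty":0,"tz":0,"rx":0,"ry":0,"rz":0},{"jaw":1,"tx":0,"ty":0,"tz":0,"rx":0,"ry":0,"rz":0},{"jaw":1,"tx":0,"ty":0,"tz":0,"rx":0,"ry":0,"rz":0}]'
python3 - <<'E'
from h import *
to(454,301,129.7,-0.016)
E
```

```text
t: 12.3
tcp_pos: [452.1, 300.8, 129.1]
orientation: [0.706, 0.005, 0.708, -0.005]
wrist_force: [-6.1, 2.1, 3.1]
width: 11.3
t 12.3 tcp [452.1 300.8 129.1] F [-6.1  2.1  3.1] w 11.3 j [0.38 0.35 1.71 0.   1.09 0.39]
shift m [-0.0006  0.0003  0.0019]
turn units [ 0.014 -0.034 -0.006]
```

Forces are low, so I'll continue along the arc.

```bash
python3 -m pendant '[{"jaw":1,"tx":-0.0111,"ty":0,"tz":0.0093,"rx":0,"ry":0,"rz":0},{"jaw":1,"tx":-0.01,"ty":0,"tz":0.0104,"rx":0,"ry":0,"rz":0},{"jaw":1,"tx":-0.009,"ty":0,"tz":0.0113,"rx":0,"ry":0,"rz":0},{"jaw":1,"tx":-0.0078,"ty":0,"tz":0.0122,"rx":0,"ry":0,"rz":0},{"jaw":1,"tx":-0.0065,"ty":0,"tz":0.0129,"rx":0,"ry":0,"rz":0},{"jaw":1,"tx":-0.0052,"ty":0,"tz":0.0135,"rx":0,"ry":0,"rz":0},{"jaw":1,"tx":0,"ty":0,"tz":0,"rx":0,"ry":0,"rz":0},{"jaw":1,"tx":0,"ty":0,"tz":0,"rx":0,"ry":0,"rz":0}]'
python3 - <<'E'
from h import *
to(523.7,301,179.3,-0.016)
E
```

```text
t: 13.1
tcp_pos: [524.6, 299.7, 180.6]
orientation: [0.708, 0.006, 0.706, -0.005]
wrist_force: [-4.0, 0.4, 8.8]
width: 12.0
t 13.1 tcp [524.6 299.7 180.6] F [-4.   0.4  8.8] w 12.0 j [0.33 0.4  1.49 0.   1.25 0.35]
shift m [ 0.0013  0.0013 -0.0009]
turn units [ 0.01   0.036 -0.018]
```

```bash
python3 -m pendant '[{"jaw":1,"tx":-0.0026,"ty":0.001,"tz":0.013,"rx":0,"ry":0,"rz":0},{"jaw":1,"tx":-0.0024,"ty":0,"tz":0.0143,"rx":0,"ry":0,"rz":0},{"jaw":1,"tx":-0.001,"ty":0,"tz":0.0144,"rx":0,"ry":0,"rz":0},{"jaw":1,"tx":0.0005,"ty":0,"tz":0.0144,"rx":0,"ry":0,"rz":0},{"jaw":1,"tx":0.0015,"ty":0,"tz":0.0115,"rx":0,"ry":0,"rz":0},{"jaw":1,"tx":0,"ty":0,"tz":0,"rx":0,"ry":0,"rz":0},{"jaw":1,"tx":0,"ty":0,"tz":0,"rx":0,"ry":0,"rz":0},{"jaw":1,"tx":0,"ty":0,"tz":0,"rx":0,"ry":0,"rz":0}]'
python3 - <<'E'
from h import *
to(592.2,301,184.7,-0.016)
cv2.imwrite("pics/c4.png",cv2.resize(env.capture("side")[120:280,240:440],None,fx=4,fy=3.6,interpolation=2))
E
```

```text
t: 13.9
tcp_pos: [591.7, 299.0, 183.2]
orientation: [0.708, 0.005, 0.706, -0.005]
wrist_force: [1.2, -2.5, 5.4]
width: 11.3
t 13.9 tcp [591.7 299.  183.2] F [ 1.2 -2.5  5.4] w 11.3 j [ 0.3   0.5   1.33 -0.    1.31  0.32]
shift m [-0.0015  0.002   0.0005]
turn units [0.012 0.024 0.004]
```

View pics/c4.png

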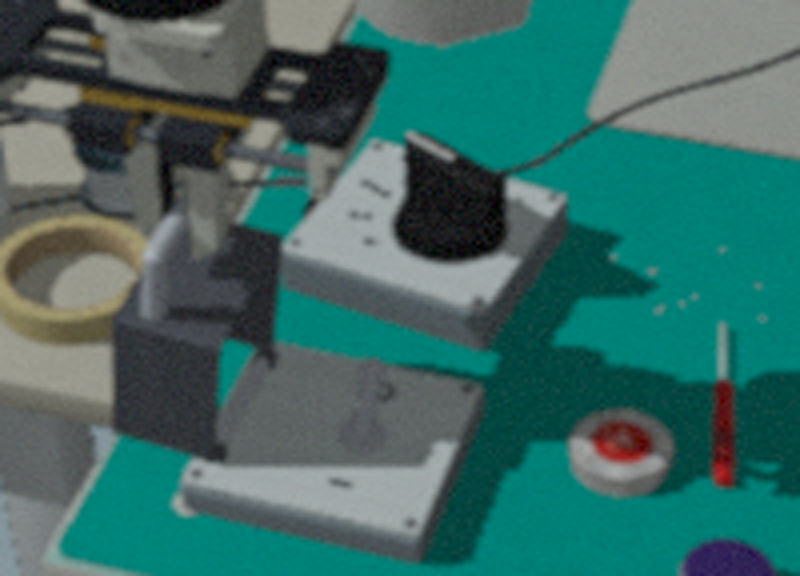

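```bash
python3 -m pendant '[{"jaw":0.484,"tx":0,"ty":0,"tz":0,"rx":0,"ry":0,"rz":0},{"jaw":0.484,"tx":0,"ty":0,"tz":0,"rx":0,"ry":0,"rz":0},{"jaw":0.484,"tx":0,"ty":0,"tz":0,"rx":0,"ry":0,"rz":0},{"jaw":0.484,"tx":0,"ty":0,"tz":0,"rx":0,"ry":0,"rz":0},{"jaw":0.484,"tx":0,"ty":0,"tz":0,"rx":0,"ry":0,"rz":0},{"jaw":0.484,"tx":-0.03,"ty":0,"tz":0,"rx":0,"ry":0,"rz":0},{"jaw":0.484,"tx":-0.04,"ty":0,"tz":0,"rx":0,"ry":0,"rz":0},{"jaw":0.484,"tx":-0.03,"ty":0,"tz":0,"rx":0,"ry":0,"rz":0}]'
python3 -m pendant '[{"jaw":0.484,"tx":0,"ty":0,"tz":-0.03,"rx":1,"ry":0,"rz":0},{"jaw":0.484,"tx":0,"ty":0,"tz":-0.03,"rx":1,"ry":0,"rz":0},{"jaw":0.484,"tx":0,"ty":0,"tz":-0.03,"rx":1,"ry":0,"rz":0},{"jaw":0.484,"tx":0,"ty":0,"tz":0,"rx":1,"ry":0,"rz":0},{"jaw":0.484,"tx":0,"ty":0,"tz":0,"rx":1,"ry":0,"rz":0},{"jaw":0.484,"tx":0,"ty":0,"tz":0,"rx":1,"ry":0,"rz":0},{"jaw":0.484,"tx":0,"ty":0,"tz":0,"rx":1,"ry":0,"rz":0},{"jaw":0.484,"tx":0,"ty":0,"tz":0,"rx":1,"ry":0,"rz":0}]'
python3 -m pendant '[{"jaw":0.484,"tx":0,"ty":0,"tz":0,"rx":1,"ry":0,"rz":0},{"jaw":0.484,"tx":0,"ty":0,"tz":0,"rx":1,"ry":0,"rz":0},{"jaw":0.484,"tx":0,"ty":0,"tz":0,"rx":1,"ry":0,"rz":0},{"jaw":0.484,"tx":0,"ty":0,"tz":0,"rx":1,"ry":0,"rz":0},{"jaw":0.484,"tx":0,"ty":0,"tz":0,"rx":1,"ry":0,"rz":0},{"jaw":0.484,"tx":0,"ty":0,"tz":0,"rx":1,"ry":0,"rz":0},{"jaw":0.484,"tx":0,"ty":0,"tz":0,"rx":1,"ry":0,"rz":0},{"jaw":0.484,"tx":0,"ty":0,"tz":0,"rx":1,"ry":0,"rz":0}]'
python3 - <<'E'
from h import *
to(500,286,75,-1.587)
E
```

```text
t: 14.75
tcp_pos: [591.4, 299.4, 284.2]
orientation: [0.707, 0.005, 0.707, -0.005]
wrist_force: [1.0, 0.2, 0.1]
width: 48.2
t: 15.55
tcp_pos: [501.8, 308.5, 282.2]
orientation: [0.662, 0.248, 0.662, -0.248]
wrist_force: [0.6, 0.4, 0.2]
width: 47.7
t: 16.35
tcp_pos: [501.8, 308.5, 282.2]
orientation: [0.537, 0.459, 0.538, -0.46]
wrist_force: [1.0, 0.7, 0.1]
width: 47.7
t 16.35 tcp [501.8 308.5 282.2] F [1.  0.7 0.1] w 47.7 j [0.36 0.31 1.37 0.   1.46 1.78]
shift m [ 0.2072 -0.0052  0.0219]
turn units [ 1.974 -0.     0.004]
```

```bash
python3 -m pendant '[{"jaw":0.484,"tx":0,"ty":0,"tz":0,"rx":1,"ry":0,"rz":0},{"jaw":0.484,"tx":0,"ty":-0.0035,"tz":0.022,"rx":0.97,"ry":0,"rz":0},{"jaw":0.484,"tx":0.04,"ty":0,"tz":0,"rx":0,"ry":0,"rz":0},{"jaw":0.484,"tx":0.04,"ty":0,"tz":0,"rx":0,"ry":0,"rz":0},{"jaw":0.484,"tx":0.04,"ty":0,"tz":0,"rx":0,"ry":0,"rz":0},{"jaw":0.484,"tx":0.03,"ty":0,"tz":0,"rx":0,"ry":0,"rz":0},{"jaw":0.484,"tx":0,"ty":0,"tz":0,"rx":0,"ry":0,"rz":0},{"jaw":0.484,"tx":0,"ty":0,"tz":0,"rx":0,"ry":0,"rz":0}]'
python3 - <<'E'
from h import *
to(500,286,75,-1.587)
cv2.imwrite("pics/c5.png",cv2.resize(env.capture("side")[120:280,240:440],None,fx=4,fy=3.6,interpolation=2))
E
```

```text
t: 17.15
tcp_pos: [500.2, 286.3, 132.6]
orientation: [-0.497, -0.503, -0.497, 0.503]
wrist_force: [0.1, -0.2, -0.1]
width: 48.1
t 17.15 tcp [500.2 286.3 132.6] F [ 0.1 -0.2 -0.1] w 48.1 j [0.33 0.4  1.62 0.   1.12 1.91]
shift m [ 0.0576 -0.0001  0.0003]
turn units [0.044 0.002 0.006]
```

View pics/c5.png

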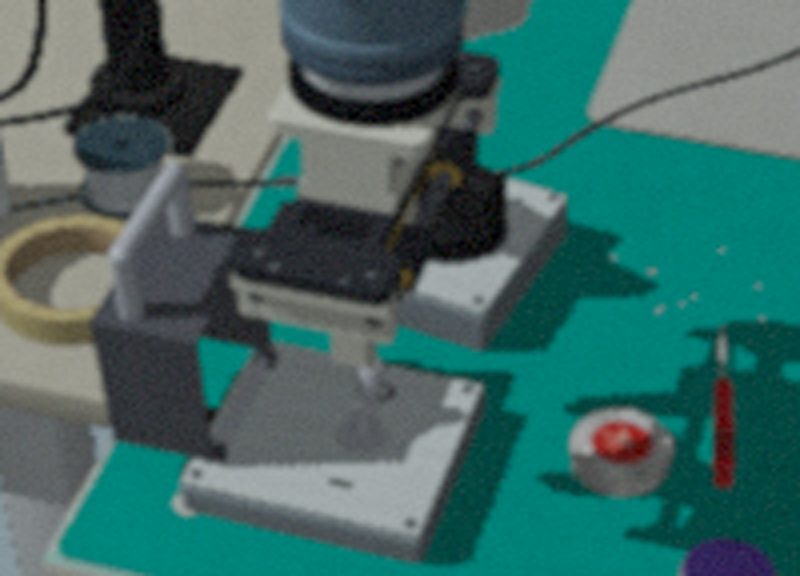

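The cover stays open at its stop, and the toggle tip at (370,378) lies between the fingers. Next: descend and push left.

```bash
python3 -m pendant '[{"jaw":0.484,"tx":0.02,"ty":0,"tz":0,"rx":0,"ry":0,"rz":0},{"jaw":0.484,"tx":0.02,"ty":0,"tz":0,"rx":0,"ry":0,"rz":0},{"jaw":0.484,"tx":0.015,"ty":0,"tz":0,"rx":0,"ry":0,"rz":0},{"jaw":0.484,"tx":0,"ty":0,"tz":0,"rx":0,"ry":0,"rz":0},{"jaw":0.484,"tx":0,"ty":0,"tz":0,"rx":0,"ry":0,"rz":0},{"jaw":0.484,"tx":0,"ty":0,"tz":-0.01,"rx":0,"ry":0,"rz":0},{"jaw":0.484,"tx":0,"ty":0,"tz":0,"rx":0,"ry":0,"rz":0},{"jaw":0.484,"tx":0,"ty":0,"tz":0,"rx":0,"ry":0,"rz":0}]'
python3 -m pendant '[{"jaw":0.484,"tx":0,"ty":0,"tz":-0.006,"rx":0,"ry":0,"rz":0},{"jaw":0.484,"tx":0,"ty":0,"tz":-0.006,"rx":0,"ry":0,"rz":0},{"jaw":0.484,"tx":0,"ty":0,"tz":-0.006,"rx":0,"ry":0,"rz":0},{"jaw":0.484,"tx":0,"ty":0,"tz":-0.006,"rx":0,"ry":0,"rz":0},{"jaw":0.484,"tx":0,"ty":0,"tz":-0.005,"rx":0,"ry":0,"rz":0},{"jaw":0.484,"tx":0,"ty":0,"tz":0,"rx":0,"ry":0,"rz":0},{"jaw":0.484,"tx":0,"ty":0,"tz":0,"rx":0,"ry":0,"rz":0},{"jaw":0.484,"tx":0,"ty":0,"tz":0,"rx":0,"ry":0,"rz":0}]'
python3 - <<'E'
from h import *
to(500,325,75,-1.587)
E
```

```text
t: 18.0
tcp_pos: [500.6, 296.9, 78.2]
orientation: [0.497, 0.503, 0.497, -0.502]
wrist_force: [0.1, -0.1, -0.6]
width: 47.9
t: 18.8
tcp_pos: [500.4, 325.3, 77.0]
orientation: [-0.497, -0.503, -0.497, 0.503]
wrist_force: [0.4, -0.1, -0.2]
width: 47.7
t 18.8 tcp [500.4 325.3  77. ] F [ 0.4 -0.1 -0.2] w 47.7 j [0.39 0.5  1.62 0.   1.02 1.97]
shift m [ 0.002  -0.0004  0.0003]
turn units [ 0.042 -0.002  0.004]
```

```bash
python3 -m pendant '[{"jaw":0.484,"tx":-0.04,"ty":0,"tz":0,"rx":0,"ry":0,"rz":0},{"jaw":0.484,"tx":-0.04,"ty":0,"tz":0,"rx":0,"ry":0,"rz":0},{"jaw":0.484,"tx":-0.04,"ty":0,"tz":0,"rx":0,"ry":0,"rz":0},{"jaw":0.484,"tx":-0.05,"ty":0,"tz":0,"rx":0,"ry":0,"rz":0},{"jaw":0.484,"tx":-0.05,"ty":0,"tz":0,"rx":0,"ry":0,"rz":0},{"jaw":0.484,"tx":0,"ty":-0.04,"tz":0,"rx":-1,"ry":0,"rz":0},{"jaw":0.484,"tx":0,"ty":-0.04,"tz":0,"rx":-1,"ry":0,"rz":0},{"jaw":0.484,"tx":0,"ty":0,"tz":0,"rx":-1,"ry":0,"rz":0}]'
python3 -m pendant '[{"jaw":0.484,"tx":0,"ty":0,"tz":0,"rx":-1,"ry":0,"rz":0},{"jaw":0.484,"tx":0,"ty":0,"tz":0,"rx":-1,"ry":0,"rz":0},{"jaw":0.484,"tx":0,"ty":0,"tz":0,"rx":-1,"ry":0,"rz":0},{"jaw":0.484,"tx":0,"ty":0,"tz":0,"rx":-1,"ry":0,"rz":0},{"jaw":0.484,"tx":0,"ty":0,"tz":0,"rx":-1,"ry":0,"rz":0},{"jaw":0.484,"tx":0,"ty":0,"tz":0,"rx":-1,"ry":0,"rz":0},{"jaw":0.484,"tx":0,"ty":0,"tz":0,"rx":-1,"ry":0,"rz":0},{"jaw":0.484,"tx":0,"ty":0,"tz":0,"rx":-1,"ry":0,"rz":0}]'
python3 -m pendant '[{"jaw":0.484,"tx":0,"ty":0,"tz":0,"rx":-1,"ry":0,"rz":0},{"jaw":0.484,"tx":0,"ty":0,"tz":0,"rx":-1,"ry":0,"rz":0},{"jaw":0.484,"tx":0,"ty":0,"tz":0,"rx":-1,"ry":0,"rz":0},{"jaw":0.484,"tx":0,"ty":0,"tz":0,"rx":-1,"ry":0,"rz":0},{"jaw":0.484,"tx":0,"ty":0,"tz":0,"rx":-1,"ry":0,"rz":0},{"jaw":0.484,"tx":0,"ty":0,"tz":0,"rx":-1,"ry":0,"rz":0},{"jaw":0.484,"tx":0,"ty":0,"tz":0,"rx":-1,"ry":0,"rz":0},{"jaw":0.484,"tx":0,"ty":0,"tz":0,"rx":0,"ry":0,"rz":0}]'
python3 - <<'E'
from h import *
to(592,300.5,184.5,-0.016)
cv2.imwrite("pics/c6.png",cv2.resize(env.capture("side")[120:280,240:440],None,fx=4,fy=3.6,interpolation=2))
E
```

```text
t: 19.6
tcp_pos: [416.2, 322.5, 297.8]
orientation: [0.559, 0.432, 0.56, -0.433]
wrist_force: [0.9, 0.4, 0.3]
width: 48.3
t: 20.4
tcp_pos: [420.5, 322.6, 297.1]
orientation: [0.673, 0.216, 0.674, -0.216]
wrist_force: [0.3, -0.5, 0.0]
width: 47.9
t: 21.2
tcp_pos: [420.5, 322.6, 297.1]
orientation: [0.707, 0.004, 0.707, -0.004]
wrist_force: [0.3, -0.3, 0.2]
width: 47.9
t 21.2 tcp [420.5 322.6 297.1] F [ 0.3 -0.3  0.2] w 47.9 j [0.44 0.19 1.49 0.   1.46 0.46]
shift m [ 0.1125 -0.0201  0.1717]
turn units [ 0.048 -0.004 -0.002]
```

View pics/c6.png

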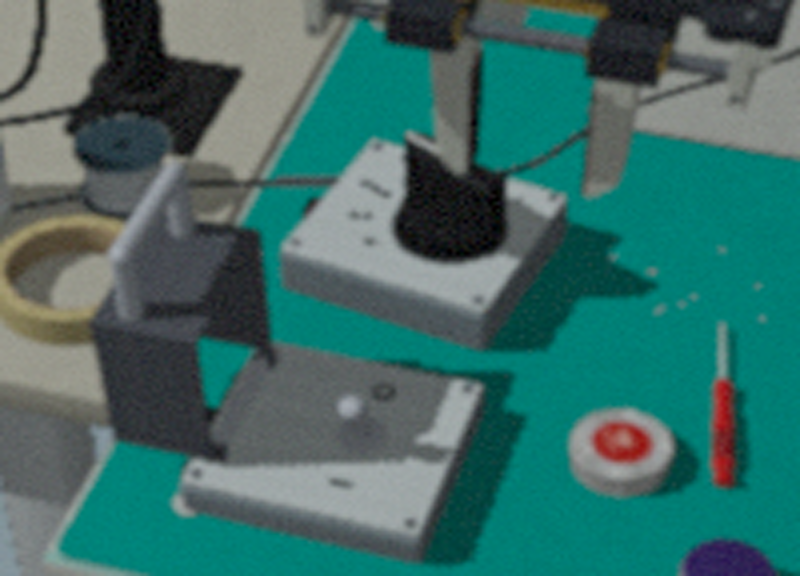

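Run:
```python
from h import *
for th in(1.4,1.5,1.6):
    x=569-144.6*np.cos(.252+th);z=36+144.6*np.sin(.252+th)
    p=(proj("side",[[x,301-34,z],[x,301,z],[x,301+34,z]])-[240,120])*[4,3.6]; print(th,x.round(1),z.round(1),p.round().tolist())
```

```text
1.4 580.7 180.1 [[224.0, 177.0], [200.0, 218.0], [174.0, 261.0]]
1.5 595.1 178.2 [[197.0, 174.0], [172.0, 215.0], [146.0, 258.0]]
1.6 609.1 174.9 [[170.0, 174.0], [145.0, 214.0], [118.0, 257.0]]
```

```bash
python3 -m pendant '[{"jaw":0.484,"tx":0,"ty":-0.005,"tz":0.0468,"rx":0,"ry":0,"rz":0},{"jaw":0.484,"tx":0,"ty":-0.005,"tz":0.0468,"rx":0,"ry":0,"rz":0},{"jaw":0.484,"tx":0,"ty":-0.005,"tz":0.0468,"rx":0,"ry":0,"rz":0},{"jaw":0.484,"tx":0,"ty":-0.005,"tz":0.0468,"rx":0,"ry":0,"rz":0},{"jaw":0.484,"tx":0,"ty":0,"tz":0,"rx":0,"ry":0,"rz":0},{"jaw":0.484,"tx":0.03,"ty":0,"tz":0,"rx":0,"ry":0,"rz":0},{"jaw":0.484,"tx":0.02,"ty":0,"tz":0,"rx":0,"ry":0,"rz":0},{"jaw":0.484,"tx":0,"ty":0,"tz":0,"rx":0,"ry":0,"rz":0}]'
python3 - <<'E'
from h import *
to(607.5,300.5,181,-0.016)
cv2.imwrite("pics/c7.png",cv2.resize(env.capture("side")[120:280,200:400],None,fx=4,fy=3.6,interpolation=2))
E
```

```text
t: 22.05
tcp_pos: [605.4, 300.0, 243.5]
orientation: [0.705, 0.004, 0.71, -0.006]
wrist_force: [-0.2, 0.5, -0.0]
width: 48.1
t 22.05 tcp [605.4 300.  243.5] F [-0.2  0.5 -0. ] w 48.1 j [0.3  0.49 1.19 0.   1.47 0.31]
shift m [0.0625 0.0007 0.0026]
turn units [ 0.022 -0.08   0.024]
```

View pics/c7.png

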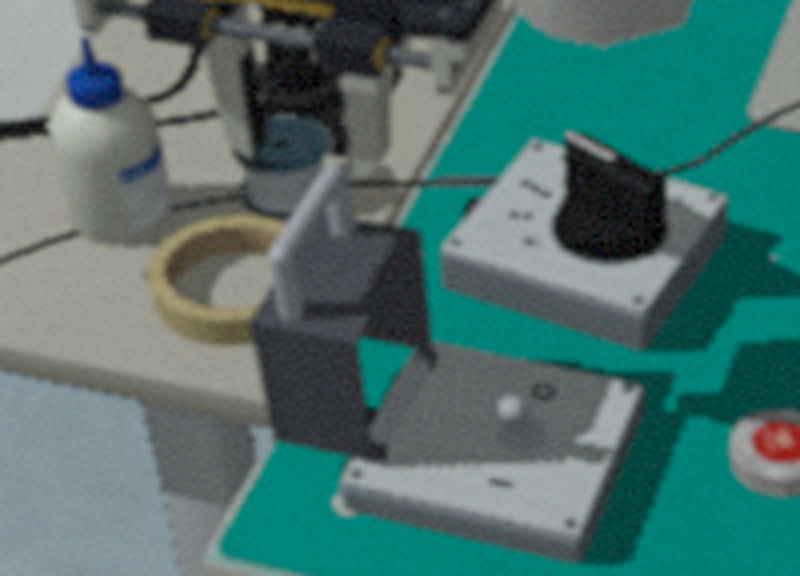

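The fingers straddle the bar, whose middle is at about (308,222). Now I descend and grip.

```bash
python3 -m pendant '[{"jaw":0.484,"tx":0.02,"ty":0,"tz":0.002,"rx":0,"ry":0,"rz":0},{"jaw":0.484,"tx":0.02,"ty":0,"tz":0,"rx":0,"ry":0,"rz":0},{"jaw":0.484,"tx":0.02,"ty":0,"tz":0,"rx":0,"ry":0,"rz":0},{"jaw":0.484,"tx":0,"ty":0,"tz":0,"rx":0,"ry":0,"rz":0},{"jaw":1,"tx":0,"ty":0,"tz":0,"rx":0,"ry":0,"rz":0},{"jaw":1,"tx":0,"ty":0,"tz":0,"rx":0,"ry":0,"rz":0},{"jaw":1,"tx":0,"ty":0,"tz":0,"rx":0,"ry":0,"rz":0},{"jaw":1,"tx":0,"ty":0,"tz":0,"rx":0,"ry":0,"rz":0}]' 10
python3 - <<'E'
from h import *
to(607.5,300.5,181,-0.016)
a=np.arange(1.6,-.01,-.1);x=569-144.6*np.cos(.252+a);z=42+144.6*np.sin(.252+a)
for i in range(len(a)): print(round(a[i],1),x[i].round(1),z[i].round(1),"tx,tz",(-(z[i]-z[i-1])).round(1),(x[i]-x[i-1]).round(1))
E
```

```text
t: 22.9
tcp_pos: [610.0, 300.6, 188.4]
orientation: [0.708, 0.005, 0.706, -0.004]
wrist_force: [-0.0, 0.5, 0.1]
width: 20.5
t 22.9 tcp [610.  300.6 188.4] F [-0.   0.5  0.1] w 20.5 j [0.29 0.53 1.27 0.   1.34 0.31]
shift m [ 0.0074 -0.0001 -0.0025]
turn units [ 0.04   0.02  -0.006]
1.6 609.1 180.9 tx,tz -102.9 180.2
1.5 595.1 184.2 tx,tz -3.3 -14.1
1.4 580.7 186.1 tx,tz -1.9 -14.3
1.3 566.3 186.6 tx,tz -0.5 -14.4
1.2 551.9 185.6 tx,tz 1.0 -14.4
1.1 537.6 183.2 tx,tz 2.4 -14.2
1.0 523.7 179.3 tx,tz 3.8 -13.9
0.9 510.2 174.1 tx,tz 5.2 -13.5
0.8 497.3 167.6 tx,tz 6.5 -12.9
0.7 485.1 159.8 tx,tz 7.8 -12.2
0.6 473.8 150.8 tx,tz 9.0 -11.3
0.5 463.4 140.8 tx,tz 10.0 -10.4
0.4 454.1 129.7 tx,tz 11.0 -9.3
0.3 445.9 117.8 tx,tz 11.9 -8.2
0.2 438.9 105.2 tx,tz 12.7 -7.0
0.1 433.3 91.9 tx,tz 13.3 -5.7
-0.0 429.0 78.1 tx,tz 13.8 -4.3
```

```bash
python3 -m pendant '[{"jaw":1,"tx":0.006,"ty":0,"tz":0,"rx":0,"ry":0,"rz":0},{"jaw":1,"tx":0,"ty":0,"tz":0,"rx":0,"ry":0,"rz":0},{"jaw":1,"tx":0,"ty":0,"tz":0,"rx":0,"ry":0,"rz":0},{"jaw":1,"tx":-0.0033,"ty":0,"tz":-0.0141,"rx":0,"ry":0,"rz":0},{"jaw":1,"tx":-0.0019,"ty":0,"tz":-0.0143,"rx":0,"ry":0,"rz":0},{"jaw":1,"tx":-0.0005,"ty":0,"tz":-0.0144,"rx":0,"ry":0,"rz":0},{"jaw":1,"tx":0,"ty":0,"tz":0,"rx":0,"ry":0,"rz":0},{"jaw":1,"tx":0,"ty":0,"tz":0,"rx":0,"ry":0,"rz":0}]' 10
python3 - <<'E'
from h import *
to(566.3,300.5,186.6,-0.016)
E
```

```text
t: 23.7
tcp_pos: [567.3, 301.2, 187.4]
orientation: [0.708, 0.004, 0.707, -0.004]
wrist_force: [0.4, 1.0, 3.8]
width: 11.8
t 23.7 tcp [567.3 301.2 187.4] F [0.4 1.  3.8] w 11.8 j [0.31 0.46 1.38 0.   1.3  0.33]
shift m [ 0.0008 -0.0007 -0.001 ]
turn units [ 0.044  0.014 -0.006]
```

Gripped on the bar and tracking the arc. Now I lower the cover.

```bash
python3 -m pendant '[{"jaw":1,"tx":0.001,"ty":0,"tz":-0.0154,"rx":0,"ry":0,"rz":0},{"jaw":1,"tx":0.0024,"ty":0,"tz":-0.0142,"rx":0,"ry":0,"rz":0},{"jaw":1,"tx":0.0038,"ty":0,"tz":-0.0139,"rx":0,"ry":0,"rz":0},{"jaw":1,"tx":0.0052,"ty":0,"tz":-0.0135,"rx":0,"ry":0,"rz":0},{"jaw":1,"tx":0.0065,"ty":0,"tz":-0.0129,"rx":0,"ry":0,"rz":0},{"jaw":1,"tx":0.0078,"ty":0,"tz":-0.0122,"rx":0,"ry":0,"rz":0},{"jaw":1,"tx":0,"ty":0,"tz":0,"rx":0,"ry":0,"rz":0},{"jaw":1,"tx":0,"ty":0,"tz":0,"rx":0,"ry":0,"rz":0}]'
python3 - <<'E'
from h import *
to(485.1,300.5,159.8,-0.016)
E
```

```text
t: 24.5
tcp_pos: [485.0, 302.2, 159.9]
orientation: [0.707, 0.004, 0.707, -0.004]
wrist_force: [0.1, 1.6, -0.5]
width: 11.7
t 24.5 tcp [485.  302.2 159.9] F [ 0.1  1.6 -0.5] w 11.7 j [0.36 0.36 1.6  0.   1.18 0.37]
shift m [ 0.0001 -0.0017  0.0001]
turn units [ 0.042 -0.01  -0.002]
```

```bash
python3 -m pendant '[{"jaw":1,"tx":0.009,"ty":-0.001,"tz":-0.0113,"rx":0,"ry":0,"rz":0},{"jaw":1,"tx":0.01,"ty":0,"tz":-0.0104,"rx":0,"ry":0,"rz":0},{"jaw":1,"tx":0.011,"ty":0,"tz":-0.0093,"rx":0,"ry":0,"rz":0},{"jaw":1,"tx":0.0119,"ty":0,"tz":-0.0082,"rx":0,"ry":0,"rz":0},{"jaw":1,"tx":0.0127,"ty":0,"tz":-0.007,"rx":0,"ry":0,"rz":0},{"jaw":1,"tx":0.0133,"ty":0,"tz":-0.0057,"rx":0,"ry":0,"rz":0},{"jaw":1,"tx":0,"ty":0,"tz":0,"rx":0,"ry":0,"rz":0},{"jaw":1,"tx":0,"ty":0,"tz":0,"rx":0,"ry":0,"rz":0}]'
python3 - <<'E'
from h import *
to(429,300.5,78,-0.016)
E
python3 -m pendant '[{"jaw":1,"tx":0.007,"ty":0,"tz":-0.0022,"rx":0,"ry":0,"rz":0},{"jaw":1,"tx":0.007,"ty":0,"tz":-0.0021,"rx":0,"ry":0,"rz":0},{"jaw":1,"tx":0,"ty":0,"tz":0,"rx":0,"ry":0,"rz":0},{"jaw":1,"tx":0,"ty":0,"tz":0,"rx":0,"ry":0,"rz":0},{"jaw":1,"tx":0,"ty":0,"tz":0,"rx":0,"ry":0,"rz":0},{"jaw":1,"tx":0,"ty":0,"tz":0,"rx":0,"ry":0,"rz":0},{"jaw":1,"tx":0,"ty":0,"tz":0,"rx":0,"ry":0,"rz":0},{"jaw":1,"tx":0,"ty":0,"tz":0,"rx":0,"ry":0,"rz":0}]'
python3 - <<'E'
from h import *
to(429,300.5,78,-0.016)
E
```

```text
t: 25.3
tcp_pos: [434.0, 302.0, 92.4]
orientation: [0.707, 0.005, 0.707, -0.004]
wrist_force: [0.4, 2.6, -1.7]
width: 11.4
t 25.3 tcp [434.  302.   92.4] F [ 0.4  2.6 -1.7] w 11.4 j [0.4  0.37 1.78 0.   0.99 0.41]
shift m [ 0.0144 -0.0016 -0.005 ]
turn units [ 0.038  0.006 -0.008]
t: 26.1
tcp_pos: [429.5, 301.9, 78.6]
orientation: [0.708, 0.005, 0.706, -0.004]
wrist_force: [3.3, 2.9, -2.3]
width: 11.4
t 26.1 tcp [429.5 301.9  78.6] F [ 3.3  2.9 -2.3] w 11.4 j [ 0.4   0.39  1.81 -0.    0.95  0.41]
shift m [ 0.0006 -0.0014 -0.0005]
turn units [ 0.04   0.02  -0.008]
```

```bash
python3 -m pendant '[{"jaw":1,"tx":0.002,"ty":0,"tz":-0.0005,"rx":0,"ry":0,"rz":0},{"jaw":1,"tx":0,"ty":0,"tz":0,"rx":0,"ry":0,"rz":0},{"jaw":0.66,"tx":0,"ty":0,"tz":0,"rx":0,"ry":0,"rz":0},{"jaw":0.66,"tx":0,"ty":0,"tz":0,"rx":0,"ry":0,"rz":0},{"jaw":0.66,"tx":0,"ty":0,"tz":0,"rx":0,"ry":0,"rz":0},{"jaw":0.66,"tx":0,"ty":0,"tz":0,"rx":0,"ry":0,"rz":0},{"jaw":0.66,"tx":0,"ty":0,"tz":0,"rx":0,"ry":0,"rz":0},{"jaw":0.66,"tx":0,"ty":0,"tz":0,"rx":0,"ry":0,"rz":0}]'
python3 -m pendant '[{"jaw":0.66,"tx":-0.02,"ty":0,"tz":0,"rx":0,"ry":0,"rz":0},{"jaw":0.66,"tx":-0.03,"ty":0,"tz":0,"rx":0,"ry":0,"rz":0},{"jaw":0.66,"tx":-0.05,"ty":0,"tz":0,"rx":0,"ry":0,"rz":0},{"jaw":0.66,"tx":-0.05,"ty":0,"tz":0,"rx":0,"ry":0,"rz":0},{"jaw":0.66,"tx":-0.05,"ty":0,"tz":0,"rx":0,"ry":0,"rz":0},{"jaw":0.66,"tx":-0.05,"ty":0,"tz":0,"rx":0,"ry":0,"rz":0},{"jaw":0.66,"tx":0,"ty":0,"tz":0,"rx":0,"ry":0,"rz":0},{"jaw":0.66,"tx":0,"ty":0,"tz":0,"rx":0,"ry":0,"rz":0}]'
python3 - <<'E'
from h import *
b=env.capture("side")
cv2.imwrite("pics/c8.png",cv2.resize(b[120:290,230:450],None,fx=3.6,fy=3.4,interpolation=2))
a=cv2.imread("pics/side0.png"); d=cv2.absdiff(a,b).max(2)
print("diff arming",(d[195:272,280:375]>40).sum(),"tin",(d[230:262,380:412]>40).sum(),"reel/roll",(d[148:218,232:288]>40).sum())
E
```

```text
t: 26.9
tcp_pos: [427.8, 301.6, 76.2]
orientation: [0.707, 0.004, 0.707, -0.004]
wrist_force: [-0.4, 0.1, 0.2]
width: 31.7
t: 27.7
tcp_pos: [428.4, 301.8, 327.5]
orientation: [0.708, 0.005, 0.706, -0.004]
wrist_force: [0.0, -0.7, -1.3]
width: 31.7
diff arming 0 tin 0 reel/roll 0
```

View pics/c8.png

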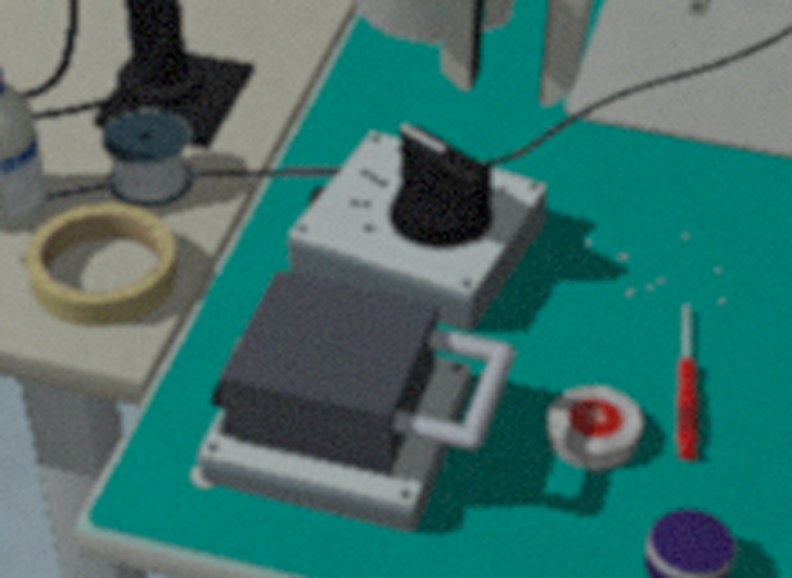

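The cover is shut, and the image around it matches the starting picture. The tin, reel and roll haven't moved, and the dial is at three dots. Handing in.

```bash
python3 -c "
from rig import env
print(env.finish_job())"
```

```text
the job is handed in; nothing more can be done
None
```

The high-voltage test is armed and the job is handed in, at about 28 s of the 72 s allowed. I did the steps in the order asked:

1. **Dial:** I turned it clockwise from two dots to three. The picture after release shows the pointer at the three-dot group.
2. **Cover opened:** I raised it by the handle, and it stayed open at its stop.
3. **Toggle:** I threw it to the left, bar-marked side. A picture taken before closing shows it leaning left.
4. **Cover closed:** I led it down by the handle until it was shut, then released it.

In the last side picture, the areas around the arming box, the tin, the reel and the tape roll show no change from the starting picture. So the cover is fully closed and the three bystanders haven't moved. The gripper was well clear of everything, and the wrist force readings I took stayed below about 10 N. No check failed or disagreed, but I couldn't see the toggle again once the cover was shut. I used 10 pictures.

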